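# Close the ring jig on its dowels and hold it pressed

### The job

Set the small horn ring flat into the round pocket of the jig's lower half on the bench, then take the jig's upper half by its grip bar, turn it so that its big and small holes match the big and small dowels, and lower it over the ring until the two halves meet fully. Finish while still holding the upper half down with the gripper, not letting go, pressing firmly and steadily with at least 15 N, as one would hold it while the glue in the ring grabs. Leave the other things lying where they are.

Things in the scene. Friction and masses are not known exactly. Their poses are not given: they have to be found in the camera images.
- horn_ring: pale, mottled horn ring standing on its end like a short tube, about 35 x 32 mm across and 23 mm high, weighing a few tens of grams; origin at the centre of its underside, z up. It can be gripped across its outside from above
- jig_base: jig's lower half, fixed to the bench: dark steel foot 80 x 200 x 8 mm with screw heads, on it an pale wooden block 68 x 156 mm, its flat top face 30 mm above the bench, with a round pocket 40 mm wide, 12 mm deep in the middle and two upright steel dowels standing 22 mm above the face, 55 mm either side of the middle. Origin: centre of the underside, y lengthwise towards the big dowel, z up
- pocket_floor (a point): centre of the floor of the lower half's pocket, 18 mm above the bench; the ring stands here with its underside at this height and reaches 11 mm above the block's top face
- big_dowel_tip (a point): centre of the top of the big dowel (16 mm thick, at the lower half's +y end), 52 mm above the bench; its last 4 mm taper by 3 mm in radius
- small_dowel_tip (a point): centre of the top of the small dowel (10 mm thick, at the -y end), 52 mm above the bench; tapered likewise
- jig_top: jig's upper half, loose, about 0.4 kg, right way up on the bench: pale wooden plate 66 x 150 x 25 mm with a dowel hole right through near each end, a dark wooden grip bar on top and a pocket 44 mm wide, 13 mm deep below that clears the ring. Origin: centre of the underside, y lengthwise towards the big hole, z up. Closed: origin 30 mm above the lower half's origin, axes parallel
- top_grip (a point): point in the middle of the upper half's dark wooden grip bar, 50 mm above its underside; the bar is 24 mm wide (x), 66 mm long (y), 34 mm high, its top 59 mm above the underside; grip it from above across its 24 mm width
- big_hole (a point): centre of the 18 mm hole at the upper half's underside, 55 mm from the middle at +y (1 mm play all round its dowel)
- small_hole (a point): centre of the 12 mm hole at the upper half's underside, 55 mm from the middle at -y (1 mm play all round its dowel)
- nut: bystander: rusty hexagon nut 29 x 32 x 15 mm, flat on the bench, smaller and lower than the horn ring; origin at its underside
- comb: bystander: pale horn comb 53 x 95 x 4 mm, flat on the bench; origin at the centre of its underside
- sander: bystander: sanding block 52 x 86 x 26 mm; origin at the centre of its underside
- tin: bystander: open tin, fixed to the bench, 67 mm wide, 61 mm high; origin at the centre of its underside
- spoon: bystander: horn spoon, fixed to the bench, 38 x 157 x 18 mm lying on the bench near the robot; origin at the centre of its underside
Not all that is in view belongs to the job. What is meant by the horn_ring is not green, and is the smaller of those in its own colour.

How it is judged:
On the way, in this order (a step that is already met when the one before it is completed fails the run):
1. the horn ring stands flat in the lower half's pocket, let go, before the jig is closed (horizontal distance between horn_ring and pocket_floor below 0.006 m and z of horn_ring in the frame of jig_base between 0.016 and 0.0205 m and angle between horn_ring's own z axis and vertical below 0.12 rad and contact force between the fingers and horn_ring below 0.1 N and z of jig_top in the frame of jig_base below 0.02 m), for 0.2 s.
2. the upper half is lifted off the bench by the gripper (height (world z) of jig_top above 0.05 m and contact force between the fingers and jig_top above 5 N), for 0.2 s.
At the end, for the whole second after the job is handed in: Ring in the pocket (6 mm of centre, 2 mm of floor, tilt under 0.12 rad); upper half home (faces within 1.5 mm, each hole within 3 mm of its dowel, tilt under 0.04 rad), at rest, fingers on it with over 5 N, pressed on the lower half with over 10 N, through the last second (horizontal distance between horn_ring and pocket_floor below 0.006 m and z of horn_ring in the frame of jig_base between 0.016 and 0.0205 m and angle between horn_ring's own z axis and vertical below 0.12 rad and z of jig_top in the frame of jig_base between 0.028 and 0.0315 m and z of each of big_hole, small_hole in the frame of jig_base below 0.032 m and horizontal distance between big_hole and big_dowel_tip below 0.003 m and horizontal distance between small_hole and small_dowel_tip below 0.003 m and angle between jig_top's own z axis and vertical below 0.04 rad and contact force between jig_top and jig_base above 10 N and contact force between the fingers and jig_top above 5 N and linear speed of jig_top below 0.01 m/s); the arm keeps its last pose, push and grip.
It fails at once if the nut is shoved aside by more than 30 mm (distance of nut from where it was at the start of the episode above 0.03 m).
It fails at once if the comb is shoved aside by more than 30 mm (distance of comb from where it was at the start of the episode above 0.03 m).
It fails at once if the sander is shoved aside by more than 30 mm (distance of sander from where it was at the start of the episode above 0.03 m).
It also fails if it takes over 64 s, if anything falls off the work surface, if the arm or the gripper's body presses on something with over 40 N, if the wrist force passes 120 N, or if a joint passes its speed limit or range.

### The arm

A 6-joint arm with a two-finger parallel gripper is mounted at the origin on a cart in front of the work surface, level with it; the furniture and walls round the work are solid. World frame = base frame: x ahead of the robot, y to its left, z up, the work surface at z = 0. Lengths are in m, angles in rad, forces in N, time in s.
With the tool pointing down it reaches from about 0.375 to 0.825 m from the base axis. Payload 5.5 kg.
Tool frame: the origin (TCP) lies midway between the tips of the shut fingers; the grasp point (between the pads) lies 19 mm behind it; z points along the fingers, y is the line along which they close (so a half turn about z gives the same grasp; the last joint's range is limited). The gripper opens to 85 mm and grips with 20 to 120 N. Pads are 22 mm wide; open, the fingers measure 114 mm over their backs; the gripper's body (76 mm by 85 mm) begins 54 mm behind the grasp point. The pads swing forward as they close: fully open they stand 13 mm farther back than shut.
Start: joints at [-1.134, 0.314, -0.047, 1.21, 0, 1.571], TCP at [0.254, -0.544, 0.231] pointing down, gripper open.
Joint ranges: [-2.67, 2.67], [-0.69, 1.73], [-1.03, 1.25], [-2.08, 2.16], [-1.42, 1.45], [-3.14, 3.14]. Speed limits (rad/s): [2.39, 2.39, 3.01, 3.14, 3.14, 3.14].

### API

Orientations are given as a rotation vector (axis times angle).
In Python, from station import manip gives the robot as it stands.
- The arm moves only by the tool send_rows, never from a script. Its argument "rows" is a list that holds one entry, the list of rows, each a list of 6 numbers: the shift along the tool's x, y, z normalised to -1 to 1, where 1 is 0.25 m, then the turn, a rotation vector about the tool's x, y, z normalised to -1 to 1, where 1 is 45 degrees. In form: [[[dx, dy, dz, rx, ry, rz], ...]]. A call has 1 to 8 rows; each row is the pose to reach, as a shift and turn from the pose commanded when the call began, along the tool's axes at that moment; what a row does not reach only later rows make up. A row lasts 1/8 s, in which the tool goes at most 62.5 mm and 10.7 degrees, less where a joint would pass 70% of its speed; a pose out of reach is approached as far as the arm can. A call with a number of a shift or a turn outside -1 to 1 is refused whole. A call with a gripper value outside its range is refused whole. "jaw" is the opening, from -1 (shut) to 1 (fully open), so that 0 is half open, set as the call begins (left out, the last holds). The fingers move at their own pace and stop on an object; the grip force is fixed at half the most. Time passes only in rows, so rows that repeat a pose let the fingers close. It gives the time, the measured TCP pose, the force, the opening and the grip force at its end, in the units of the state.
- manip.observe(): the state, without advancing time (a new reading comes with each control period).
- manip.capture(name): name is "scene" or "top" or "wrist"; returns the picture (480x640x3 uint8, red, green, blue); there is no depth.
- manip.get_calibration(name): a dict with "K" (3x3 intrinsics, pixels), "k1" (the pictures are not rectified: a ray, as slopes to the right and down, at radius r is drawn at 1 + k1 r^2 times it, then the intrinsics apply), "R" (3x3) and "t" (3): a world point X has camera coordinates R X + t. Camera axes: x right, y down, z forward; pixel columns grow to the right and rows downward; lengths in m; the calibration is good to about 2 mm. A picture is of the moment at which its call begins: read the wrist's pose just before it. get_calibration takes no time and is no camera call; for the wrist camera it gives the pose at the moment of the call.
- manip.job_done(): hands the job in; it is judged then, once.
The state is a dict: "time_s": time; "q": joint angles; "joint_vel": joint speeds; "effort": joint torques, N m; "tcp_pos": TCP position; "tool_rot": TCP orientation; "ft_force": force on the tool from outside, world axes, zero at the start; "ft_torque": the same for the moment, N m; "width": opening from 0.0 (shut) to 1.0 (fully open); "grasp_force": force on a finger pad.
Only numpy, scipy, OpenCV 4.12 (cv2) and the standard library are available. Lean on these libraries where they do the work, as an engineer would, in place of code of your own. Each camera call takes 0.05 s, during which the arm holds its last target. There are 200 camera calls.

## Working session

There is one attempt and no reset: what is moved stays moved. The work goes in short steps, Python scripts to look and compute and a tool call to move; the robot and the scene stay as the last step left them, time stands still between calls to the robot, and variables do not carry over. Pictures are saved under pics/ and viewed, at most 13 in all, crops included, and the job is handed in when it is done.

Besides the shell and the picture viewer there is one more tool, called after "Call:" by a JSON object that holds its "method" and its "body", one argument or row to a line. send_rows: Moves the arm, as the interface text tells. Scaled input: -1 to 1 covers 0.25 m each way for a shift and 45 degrees each way for a turn. Its arguments: {"type":"object","properties":{"rows":{"type":"array","items":{"type":"array","items":{"type":"array","items":{"type":"number"}}}},"jaw":{"type":"number"}},"required":["rows"]}

```bash
mkdir -p pics; cat > h.py <<'E'
import numpy as np, cv2
from station import manip
from scipy.spatial.transform import Rotation as R
def snap(n,f):
    c=manip.get_calibration(n); im=manip.capture(n); cv2.imwrite('pics/'+f+'.png',im[:,:,::-1]); np.savez('pics/'+f+'.npz',**{k:np.array(c[k]) for k in('K','k1','R','t')}); return im,c
def load(f):
    d=np.load('pics/'+f+'.npz'); return cv2.imread('pics/'+f+'.png')[:,:,::-1],{k:d[k] for k in d}
def px2w(c,uv,z):
    uv=np.atleast_2d(np.array(uv,float)); K=np.array(c['K']);Rm=np.array(c['R']);t=np.array(c['t'])
    p=cv2.undistortPoints(uv.reshape(-1,1,2),K,np.array([float(c['k1']),0,0,0,0])) if False else None
    d=np.c_[(uv[:,0]-K[0,2])/K[0,0],(uv[:,1]-K[1,2])/K[1,1]]; rd=np.linalg.norm(d,axis=1,keepdims=True); r=rd.copy()
    for _ in range(20): r=rd/(1+float(c['k1'])*r**2)
    s=d*np.where(rd>0,r/np.maximum(rd,1e-12),1)
    ray=np.c_[s,np.ones(len(s))]@Rm; o=-Rm.T@t
    return o+ray*((z-o[2])/ray[:,2:])
def w2px(c,X):
    X=np.atleast_2d(np.array(X,float)); Y=X@np.array(c['R']).T+np.array(c['t']); s=Y[:,:2]/Y[:,2:]
    s=s*(1+float(c['k1'])*(s**2).sum(1,keepdims=True)); K=np.array(c['K'])
    return np.c_[s[:,0]*K[0,0]+K[0,2],s[:,1]*K[1,1]+K[1,2]]
def rel(tgt,Rt=None):
    o=manip.observe(); r=R.from_rotvec(o['tool_rot']); d=r.inv().apply(np.array(tgt)-o['tcp_pos'])
    print('pos',np.round(o['tcp_pos'],4),'shift',np.round(d/.25,4), 'turn',np.round((r.inv()*Rt).as_rotvec()/np.radians(45),4) if Rt is not None else '')
E
sed -i '/if False/d' h.py
python3 - <<'E'
from h import *
for n in('top','scene'):
    im,c=snap(n,n+'0'); print(n,c['K'],c['k1'],-np.array(c['R']).T@c['t'])
o=manip.observe();print({k:np.round(v,3) for k,v in o.items()}); print(R.from_rotvec(o['tool_rot']).as_matrix().round(3))
E
```

```text
top [[509.01747744   0.         317.23534265]
 [  0.         509.01747744 235.38075874]
 [  0.           0.           1.        ]] -0.12514548914282458 [0.46571547 0.07889087 1.08329038]
scene [[453.93320693   0.         320.54274888]
 [  0.         453.93320693 235.8167283 ]
 [  0.           0.           1.        ]] -0.058589621744250114 [-0.17175161 -0.30276195  0.42004162]
{'time_s': np.float64(0.1), 'q': array([-1.134,  0.314, -0.048,  1.21 ,  0.   ,  1.571]), 'joint_vel': array([-0.001, -0.002,  0.002, -0.   , -0.002,  0.   ]), 'effort': array([ 1.0000e-03, -5.4077e+01,  3.4054e+01,  1.1000e-02, -0.0000e+00,
        0.0000e+00]), 'tcp_pos': array([ 0.254, -0.543,  0.231]), 'tool_rot': array([-3.065e+00, -6.800e-01,  1.000e-03]), 'ft_force': array([ 0.641, -0.181, -0.044]), 'ft_torque': array([ 0.036, -0.01 ,  0.014]), 'grasp_force': np.float64(0.0), 'width': np.float64(1.001)}
[[ 0.906  0.423 -0.001]
 [ 0.423 -0.906  0.001]
 [ 0.    -0.002 -1.   ]]
```

View pics/top0.png

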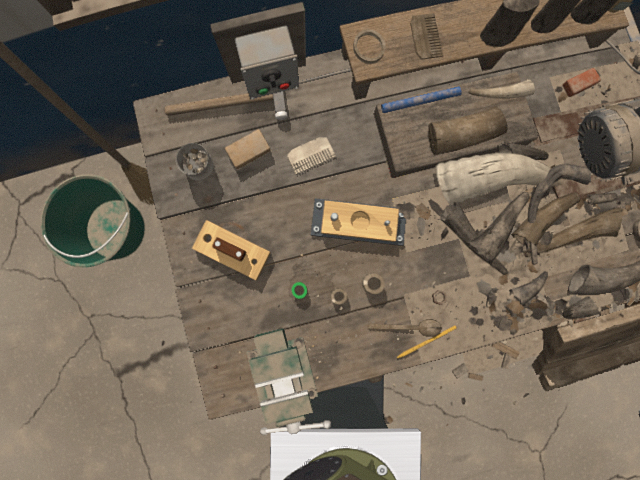

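View pics/scene0.png

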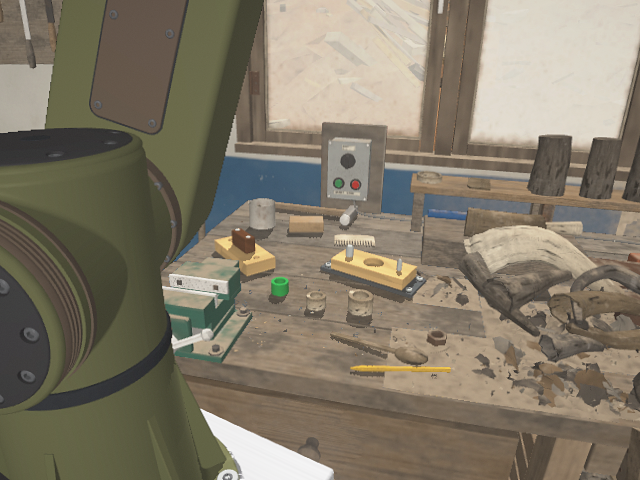

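```bash
python3 - <<'E'
from h import *
im,c=load('top0')
a=cv2.resize(im[265:325,275:395],(800,400),interpolation=cv2.INTER_CUBIC)
b=cv2.resize(im[195:250,305:415],(400,200),interpolation=cv2.INTER_CUBIC)
d=cv2.resize(im[215:270,180:290] if 0 else im[215:285,180:290],(400,200),interpolation=cv2.INTER_CUBIC)
cv2.imwrite('pics/crop0.png',np.vstack([a,np.hstack([b,d])])[:,:,::-1])
print(px2w(c,[[339,296],[373,283],[299,290]],.023).round(4))
E
```

```text
[[ 0.4359  0.0175  0.023 ]
 [ 0.4633 -0.0533  0.023 ]
 [ 0.4478  0.1006  0.023 ]]
```

View pics/crop0.png

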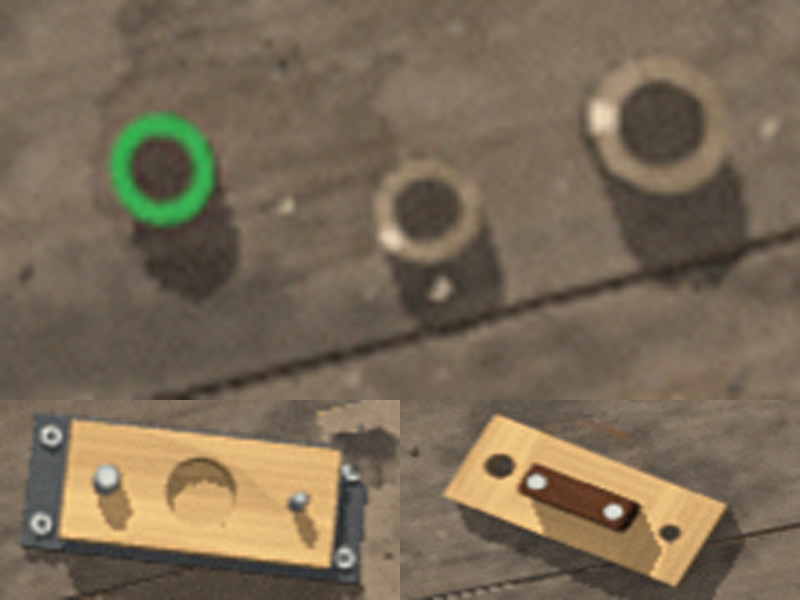

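Candidates: green ring (299,290), small pale ring (339,297), larger pale ring (373,284); the small pale ring at (339,297) is the horn_ring: not green, and smaller of the two in its colour. Big dowel is left (334,216), small dowel right (388,222); big hole left (207,238), small hole right (253,262).

```bash
cat >> h.py <<'E'
def wood(im,c,z,box):
    h=cv2.cvtColor(im,cv2.COLOR_RGB2HSV); m=cv2.inRange(h,(12,75,120),(28,255,255)); k=np.zeros_like(m); x0,y0,x1,y1=box; k[y0:y1,x0:x1]=m[y0:y1,x0:x1]
    k=cv2.morphologyEx(k,cv2.MORPH_OPEN,np.ones((3,3)))
    cs,_=cv2.findContours(k,0,2); ct=max(cs,key=cv2.contourArea).reshape(-1,2)
    w=px2w(c,ct,z)[:,:2]; r=cv2.minAreaRect((w*1000).astype(np.float32))
    b=cv2.boxPoints(r); e=[b[1]-b[0],b[2]-b[1]]; e=max(e,key=np.linalg.norm); e=e if e[1]>0 else -e
    return np.array(r[0])/1000, np.array(r[1]), np.degrees(np.arctan2(-e[0],e[1]))
E
python3 - <<'E'
from h import *
im,c=load('top0')
print('base',wood(im,c,.03,(300,190,412,255)))
print('top',wood(im,c,.025,(180,205,290,290)))
print('dowels',px2w(c,[[305+106/3.636,195+73/3.636],[305+299/3.636,195+98/3.636]],.052).round(4))
print('holes',px2w(c,[[180+500/3.636,215+66*.35],[180+670/3.636-110,215+133*.35]],.025).round(4))
E
```

```text
base (array([ 0.59385284, -0.02497848]), array([157.94850159,  69.47488403]), np.float32(-5.996133))
top (array([0.53112726, 0.24550621]), array([151.66418457,  68.23819733]), np.float32(-25.775988))
dowels [[ 0.6012  0.0297  0.052 ]
 [ 0.5881 -0.0792  0.052 ]]
holes [[0.556  0.063  0.025 ]
 [0.5059 0.1941 0.025 ]]
```

Call:
{"method": "send_rows", "body": {
  "rows": [
    [[0.8,-0.86,0,0,0,-0.72],[0.8,-0.86,0,0,0,-0.72],[0.8,-0.86,0,0,0,-0.72],[0.8,-0.86,0,0,0,-0.72],[0.8,-0.86,0,0,0,-0.72],[0.8,-0.86,0,0,0,-0.72],[0.8,-0.86,0,0,0,-0.72],[0.8,-0.86,0,0,0,-0.72]]
  ],
  "jaw": 1
}}

```text
time_s: 1.1
tcp_pos: [0.3439, -0.2651, 0.2312]
tool_rot: [-2.756, -1.507, 0.0]
ft_force: [-0.2, -1.2, -0.3]
width: 1.0
grasp_force: 0.0
```

```bash
cat >> h.py <<'E'
def down(yaw): # tool x axis at world yaw (deg), pointing down
    return R.from_euler('z',yaw,degrees=True)*R.from_matrix(np.diag([1,-1,-1.]))
E
python3 - <<'E'
from h import *
rel([.436,.0175,.2],down(90))
c=manip.get_calibration('wrist'); r=R.from_rotvec(manip.observe()['tool_rot']); o=-np.array(c['R']).T@c['t']
print('cam in tool',r.inv().apply(o-manip.observe()['tcp_pos']), (np.array(c['R'])@r.as_matrix()).round(3), c['K'])
E
```

```text
pos [ 0.3439 -0.2651  0.2312] shift [ 1.1506 -0.2996  0.1245] turn [-3.000e-04  2.000e-04 -7.256e-01]
cam in tool [ 0.08050166 -0.00045373 -0.1420699 ] [[ 0.001  1.     0.   ]
 [-0.949  0.001 -0.316]
 [-0.316  0.     0.949]] [[394.88766754   0.         315.04653782]
 [  0.         394.88766754 241.51191032]
 [  0.           0.           1.        ]]
```

Call:
{"method": "send_rows", "body": {
  "rows": [
    [[1,-0.3,0.1,0,0,-0.726],[1,-0.3,0.1,0,0,-0.726],[1,-0.3,0.1,0,0,-0.726],[1,-0.3,0.1,0,0,-0.726],[1,-0.3,0.1,0,0,-0.726],[1,-0.3,0.1,0,0,-0.726],[1,-0.3,0.1,0,0,-0.726],[1,-0.3,0.1,0,0,-0.726]]
  ]
}}

```text
time_s: 2.1
tcp_pos: [0.4154, -0.0147, 0.2064]
tool_rot: [2.223, 2.22, -0.0]
ft_force: [0.1, -0.5, 0.3]
width: 0.997
grasp_force: 0.0
```

```bash
python3 - <<'E'
from h import *
im,c=snap('wrist','w1')
print(manip.observe()['tcp_pos'],w2px(c,[[.436,.0175,.023],[.463,-.053,.023],[.4359,.0175,0]]).round(1))
E
```

```text
[ 0.41543468 -0.01451549  0.20645085] [[341.2 172.5]
 [370.3 253.2]
 [339.4 168.6]]
```

View pics/w1.png

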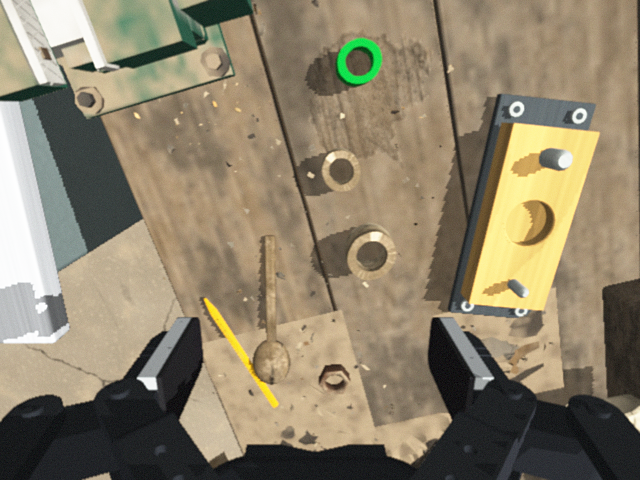

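The small pale ring is at (341,171), larger at (372,254), green at (359,61); nut (335,377); base with big dowel tip about (565,158) and small (524,292). Predicted ring position (341,172) agrees.

```bash
python3 - <<'E'
from h import *
im,c=load('w1')
print('base',wood(im,c,.03,(455,110,610,315)))
h=cv2.cvtColor(im,cv2.COLOR_RGB2HSV)
# dowels: low saturation and bright inside block
for b in((530,135,590,180),(500,270,545,305)):
    x0,y0,x1,y1=b; m=cv2.inRange(h[y0:y1,x0:x1],(0,0,90),(180,60,255)); cs,_=cv2.findContours(m,0,2); ct=max(cs,key=cv2.contourArea).reshape(-1,2)+[x0,y0]
    print(cv2.minAreaRect(ct.astype(np.float32)),cv2.contourArea(ct))
m=cv2.GaussianBlur(h,(3,3),0)
m=cv2.inRange(m,(8,25,100),(35,255,255)); x0,y0,x1,y1=316,145,366,195
sub=m[y0:y1,x0:x1]
cv2.imwrite('pics/t.png',np.hstack([cv2.resize(im[140:200,310:370,::-1],(400,400)),cv2.resize(np.ascontiguousarray(im[120:320,490:610,::-1]),(360,600))[:400]]))
print(w2px(c,[[.6012,.0297,.052],[.5881,-.0792,.052],[.5947,-.0247,.03]]))
E
```

```text
base (array([ 0.60099957, -0.02487082]), array([157.69511414,  84.81892395]), np.float32(-6.0371995))
((557.6879272460938, 156.00518798828125), (29.361011505126953, 22.02075958251953), 40.23636245727539) 432.5
((518.082763671875, 287.90692138671875), (22.754465103149414, 10.712867736816406), 41.6335334777832) 178.5
[[567.20473789 161.73882287]
 [524.7272749  295.01855496]
 [530.31417875 224.32635335]]
```

View pics/t.png

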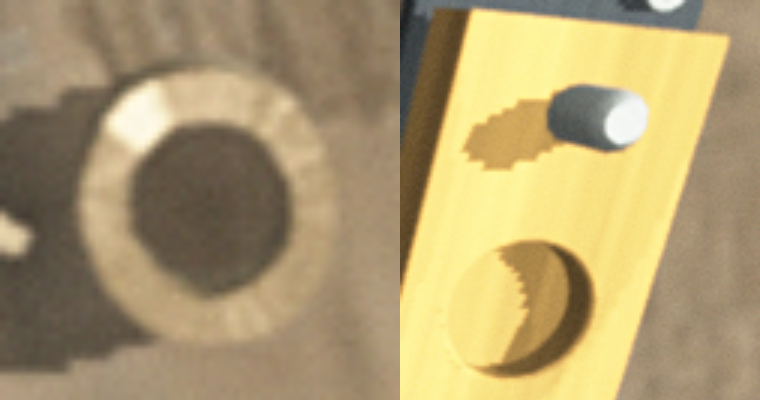

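```bash
python3 - <<'E'
from h import *
im,c=load('w1')
p=px2w(c,[[341.6,170.8]],.023)[0]; print(p, 'pocket',px2w(c,[[529,223]],.03),'tips',px2w(c,[[565.7,159.7]],.052))
rel([p[0],p[1],.010],down(90))
E
```

```text
[0.43633763 0.01888691 0.023     ] pocket [[ 0.59340583 -0.02354807  0.03      ]] tips [[0.59979061 0.03118844 0.052     ]]
pos [ 0.4154 -0.0145  0.2065] shift [0.1338 0.0833 0.7858] turn [ 0.0003  0.0002 -0.0013]
```

Call:
{"method": "send_rows", "body": {
  "rows": [
    [[0.13,0.083,0.1,0,0,0],[0.132,0.083,0.3,0,0,0],[0.132,0.083,0.5,0,0,0],[0.132,0.083,0.65,0,0,0],[0.132,0.083,0.74,0,0,0],[0.132,0.083,0.785,0,0,0],[0.132,0.083,0.785,0,0,0]]
  ]
}}

```text
time_s: 3.02
tcp_pos: [0.4359, 0.0194, 0.0099]
tool_rot: [-2.22, -2.222, 0.001]
ft_force: [0.6, -0.3, 0.2]
width: 1.002
grasp_force: 0.0
```

Call:
{"method": "send_rows", "body": {
  "rows": [
    [[0,0,0,0,0,0],[0,0,0,0,0,0],[0,0,0,0,0,0],[0,0,0,0,0,0],[0,0,0,0,0,0],[0,0,0,0,0,0],[0,0,0,0,0,0],[0,0,0,0,0,0]]
  ],
  "jaw": -1
}}

```text
time_s: 4.03
tcp_pos: [0.4369, 0.0199, 0.0109]
tool_rot: [2.219, 2.223, 0.002]
ft_force: [-1.9, 0.1, 7.2]
width: 0.34
grasp_force: 58.7
```

Call:
{"method": "send_rows", "body": {
  "rows": [
    [[0,0,-0.05,0,0,0],[0,0,-0.15,0,0,0],[0,0,-0.3,0,0,0],[0,0,-0.45,0,0,0],[0,0,-0.5,0,0,0],[0,0,-0.5,0,0,0]]
  ]
}}

```text
time_s: 4.78
tcp_pos: [0.4368, 0.0199, 0.1358]
tool_rot: [2.219, 2.222, 0.002]
ft_force: [0.0, -0.1, -0.6]
width: 0.339
grasp_force: 59.5
```

```bash
python3 - <<'E'
from h import *
im,c=snap('wrist','w2'); o=manip.observe(); print(o['width'],o['grasp_force'])
rel([.5934,-.0235,.15],down(83.7))
E
```

```text
0.3396661784181091 59.481565532450986
pos [0.4359 0.0199 0.1347] shift [-0.1746  0.6295 -0.0611] turn [-1.000e-04 -0.000e+00  1.422e-01]
```

View pics/w2.png

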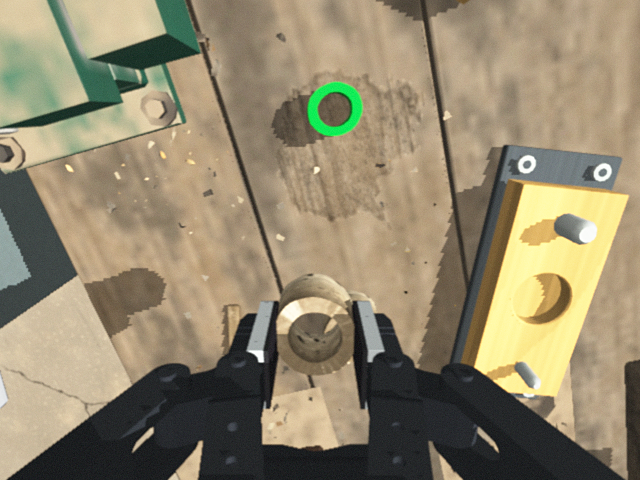

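```bash
cat >> h.py <<'E'
def tips(im,c,u0,u1,z=.052):
    # bright dowel-top discs near predicted pixels
    g=cv2.cvtColor(im,cv2.COLOR_RGB2HSV); out=[]
    for u in(u0,u1):
        x,y=int(u[0])-16,int(u[1])-16; s=g[y:y+32,x:x+32]
        m=((s[:,:,1]<45)&(s[:,:,2]>165)).astype(np.uint8); n,l,st,ce=cv2.connectedComponentsWithStats(m)
        i=1+np.argmax(st[1:,4]); out.append(ce[i]+[x,y]); print(st[i],ce[i]+[x,y])
    return px2w(c,out,z)
E
python3 - <<'E'
from h import *
for f in('w1','w2'):
    im,c=load(f); P=w2px(c,[[.600,.0305,.052],[.5875,-.0785,.052]]); print(P)
    t=tips(im,c,*P); d=t[0]-t[1]; print(f,t.round(4),t.mean(0),np.linalg.norm(d),np.degrees(np.arctan2(-d[0],d[1])))
im,c=load('w2'); print('pocket',px2w(c,[[545,299]],.03),'ringtop',px2w(c,[[317,334]],.1469),px2w(c,[[343,334]],.1469)-px2w(c,[[291,334]],.1469))
E
```

```text
[[565.79623522 160.644374  ]
 [524.14184652 294.25119497]]
[  9   6  15  19 207] [564.79227053 158.94202899]
[ 8  2 13 17 60] [524.18333333 290.45      ]
w1 [[ 0.599   0.0317  0.052 ]
 [ 0.587  -0.075   0.052 ]] [ 0.59298481 -0.02165185  0.052     ] 0.10746341350862726 -6.4398045059596445
[[588.62327101 234.35844409]
 [535.22504317 386.02109313]]
[  6   0  19  26 341] [586.92082111 230.82111437]
[ 10   0  12  19 111] [535.18918919 380.02702703]
w2 [[ 0.5985  0.0327  0.052 ]
 [ 0.5866 -0.0736  0.052 ]] [ 0.59255042 -0.02044651  0.052     ] 0.10697375561039474 -6.381817109082567
pocket [[ 0.59616368 -0.02344905  0.03      ]] ringtop [[0.43681605 0.0202106  0.1469    ]] [[1.97117321e-02 4.13554900e-05 0.00000000e+00]]
```

Call:
{"method": "send_rows", "body": {
  "rows": [
    [[-0.05,0.2,-0.06,0,0,0.05],[-0.1,0.4,-0.06,0,0,0.1],[-0.175,0.632,-0.06,0,0,0.142],[-0.175,0.632,-0.06,0,0,0.142],[-0.175,0.632,0.1,0,0,0.142],[-0.175,0.632,0.22,0,0,0.142],[-0.175,0.632,0.22,0,0,0.142],[-0.175,0.632,0.22,0,0,0.142]]
  ]
}}

```text
time_s: 5.82
tcp_pos: [0.5938, -0.0235, 0.0805]
tool_rot: [-2.34, -2.096, 0.0]
ft_force: [0.7, -0.3, 0.6]
width: 0.343
grasp_force: 59.6
```

```bash
python3 - <<'E'
from h import *
im,c=snap('wrist','w3'); im2,_=snap('scene','s3')
cv2.imwrite('pics/t3.png',np.vstack([cv2.resize(im[120:480,160:480],(533,600))])[:,:,::-1])
rel([.594,-.0238,.032],down(83.6))
P=w2px(c,[[.6,.0305,.052],[.594,-.0238,.03],[.5875,-.0785,.052]]);print(P)
E
```

```text
pos [ 0.595  -0.0236  0.0815] shift [-0.0014 -0.0045  0.1981] turn [ 0.0026 -0.0002  0.0026]
[[317.28130782 174.79688078]
 [316.740251   272.10458653]
 [315.68140646 386.84618324]]
```

View pics/t3.png

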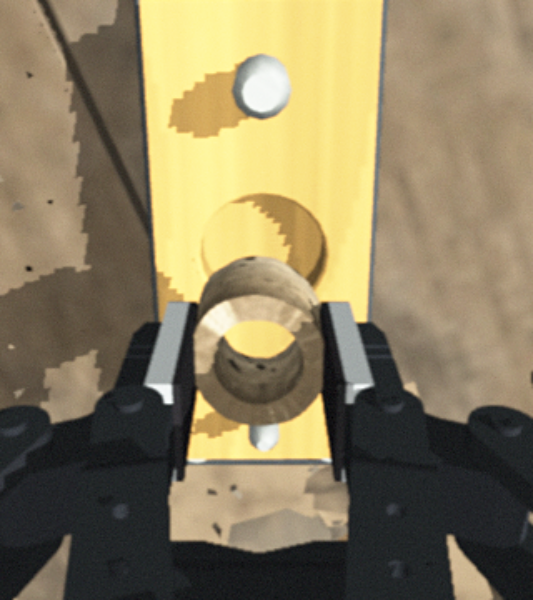

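```bash
python3 - <<'E'
from h import *
im,c=load('w3')
e=px2w(c,[[319,120+194/1.6667]],.03)[0]; u=np.array([np.cos(np.radians(83.6)),np.sin(np.radians(83.6)),0])
print('pocket from edge',e-.02*u,'tip',px2w(c,[[318.5,175]],.052)-.055*u, 'ringtop',px2w(c,[[316.3,120+359/1.6667]],.0935))
g=im[:,:,0].astype(int)
E
```

```text
pocket from edge [ 0.59503205 -0.02414718  0.03      ] tip [[ 0.59438205 -0.02430082  0.052     ]] ringtop [[ 0.59376061 -0.02262021  0.0935    ]]
```

Call:
{"method": "send_rows", "body": {
  "rows": [
    [[-0.004,0.004,0.04,0,0,0],[-0.004,0.004,0.08,0,0,0],[-0.004,0.004,0.12,0,0,0],[-0.004,0.004,0.15,0,0,0],[-0.004,0.004,0.18,0,0,0],[-0.004,0.004,0.195,0,0,0],[-0.004,0.004,0.2,0,0,0],[-0.004,0.004,0.2,0,0,0]]
  ]
}}

```text
time_s: 6.92
tcp_pos: [0.5953, -0.0248, 0.0302]
tool_rot: [2.34, 2.096, 0.0]
ft_force: [-0.2, 0.1, -0.1]
width: 0.341
grasp_force: 59.6
```

Call:
{"method": "send_rows", "body": {
  "rows": [
    [[0,0,0.004,0,0,0],[0,0,0.004,0,0,0],[0,0,0.004,0,0,0]]
  ]
}}

```text
time_s: 7.3
tcp_pos: [0.5956, -0.0247, 0.0298]
tool_rot: [2.339, 2.096, 0.001]
ft_force: [-2.7, 0.2, 5.2]
width: 0.342
grasp_force: 63.0
```

Call:
{"method": "send_rows", "body": {
  "rows": [
    [[0,0,0,0,0,0],[0,0,0,0,0,0],[0,0,0,0,0,0],[0,0,0,0,0,0],[0,0,0,0,0,0],[0,0,-0.1,0,0,0],[0,0,-0.3,0,0,0],[0,0,-0.5,0,0,0]]
  ],
  "jaw": 0.5
}}

```text
time_s: 8.3
tcp_pos: [0.5947, -0.0247, 0.1551]
tool_rot: [-2.34, -2.096, 0.001]
ft_force: [0.9, 0.2, -0.2]
width: 0.752
grasp_force: 0.0
```

Call:
{"method": "send_rows", "body": {
  "rows": [
    [[-0.3,0,-0.1,0,0,0],[-0.3,0,-0.1,0,0,0],[-0.3,0,-0.1,0,0,0]]
  ],
  "jaw": 1
}}

```text
time_s: 8.68
tcp_pos: [0.5868, -0.1, 0.179]
tool_rot: [-2.342, -2.094, -0.001]
ft_force: [0.1, -0.0, -0.1]
width: 1.0
grasp_force: 0.0
```

```bash
python3 - <<'E'
from h import *
im,c=snap('wrist','w4')
rel([.53,.2455,.2],down(64))
P=w2px(c,[[.6,.0305,.052],[.5948,-.0242,.041],[.5875,-.0785,.052]]);print(P)
x,y=P[1].astype(int); cv2.imwrite('pics/t4.png',cv2.resize(im[max(0,y-150):y+150,x-200:x+200],(800,600))[:,:,::-1]); print(x,y)
E
```

```text
pos [ 0.5865 -0.0991  0.1783] shift [ 1.345  -0.3771 -0.0852] turn [-0.0014 -0.0008  0.4367]
[[314.07320746  22.25275789]
 [315.48139443 117.12430944]
 [313.66043428 200.16327441]]
315 117
```

View pics/t4.png

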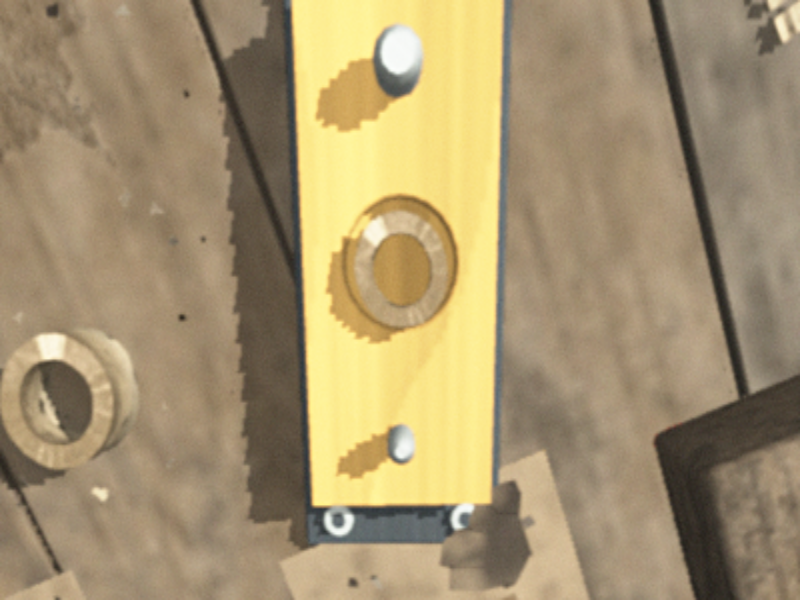

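The ring stands flat and centred in the pocket (crop 402,268); dowel tips at (400,53) and (401,452) in the crop match predictions within ~1 px. On to the upper half.

Call:
{"method": "send_rows", "body": {
  "rows": [
    [[0.9,-0.25,-0.08,0,0,0.3],[0.9,-0.25,-0.08,0,0,0.3],[0.9,-0.25,-0.08,0,0,0.3],[0.9,-0.25,-0.08,0,0,0.3],[0.9,-0.25,-0.08,0,0,0.3],[0.9,-0.25,-0.08,0,0,0.3]]
  ]
}}

```text
time_s: 9.48
tcp_pos: [0.5486, 0.1319, 0.198]
tool_rot: [-2.568, -1.809, 0.003]
ft_force: [-0.3, 0.3, 0.1]
width: 0.997
grasp_force: 0.0
```

```bash
python3 - <<'E'
from h import *
im,c=snap('wrist','w5')
rel([.53,.2455,.2],down(64))
print(w2px(c,[[.531,.2455,.025],[.531,.2455,.059]]), wood(im,c,.025,(0,0,640,480)))
cv2.imwrite('pics/t5.png',im[:,:,::-1])
E
```

```text
pos [0.5489 0.1312 0.1981] shift [ 0.4049 -0.2258 -0.0076] turn [-0.0015  0.0014  0.1385]
[[242.26524763  80.51333848]
 [233.14191871  76.92296472]] (array([0.53115009, 0.23392741]), array([132.87471008,  78.40058899]), np.float32(-25.885368))
```

View pics/t5.png

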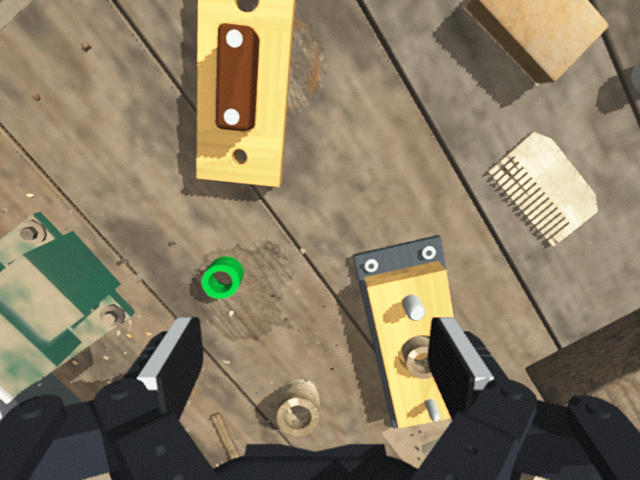

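The bar's two screw heads are at (234,38) and (231,117), midpoint (233,77.5), agreeing with the predicted bar centre (233,77); the big hole is at the far (+y) end.

```bash
python3 - <<'E'
from h import *
im,c=load('w5'); p=px2w(c,[[234.3,38.3],[231.5,117]],.06);d=p[0]-p[1];print(p.mean(0),np.linalg.norm(d),np.degrees(np.arctan2(-d[0],d[1])))
rel([.5312,.2455,.12],down(64.2))
rel([.5312,.2455,.030],down(64.2))
E
```

```text
[0.53052672 0.24437112 0.06      ] 0.04807890237199167 -25.61772183760301
pos [0.5489 0.1312 0.1981] shift [ 0.4068 -0.2209  0.3124] turn [-0.0016  0.0014  0.134 ]
pos [0.5489 0.1312 0.1981] shift [ 0.4072 -0.2204  0.6724] turn [-0.0016  0.0014  0.134 ]
```

Call:
{"method": "send_rows", "body": {
  "rows": [
    [[0.2,-0.11,0,0,0,0.06],[0.405,-0.222,0.1,0,0,0.135],[0.405,-0.222,0.2,0,0,0.135],[0.405,-0.222,0.35,0,0,0.135],[0.405,-0.222,0.5,0,0,0.135],[0.405,-0.222,0.6,0,0,0.135],[0.405,-0.222,0.672,0,0,0.135],[0.405,-0.222,0.672,0,0,0.135]]
  ]
}}

```text
time_s: 10.52
tcp_pos: [0.5307, 0.244, 0.0297]
tool_rot: [-2.663, -1.666, 0.004]
ft_force: [0.3, -0.2, 0.2]
width: 1.001
grasp_force: 0.0
```

Call:
{"method": "send_rows", "body": {
  "rows": [
    [[0,0,0,0,0,0],[0,0,0,0,0,0],[0,0,0,0,0,0],[0,0,0,0,0,0],[0,0,0,0,0,0],[0,0,0,0,0,0],[0,0,0,0,0,0],[0,0,0,0,0,0]]
  ],
  "jaw": -1
}}

```text
time_s: 11.52
tcp_pos: [0.5319, 0.2457, 0.0319]
tool_rot: [-2.662, -1.668, -0.002]
ft_force: [-2.0, 0.8, 5.9]
width: 0.267
grasp_force: 60.5
```

Call:
{"method": "send_rows", "body": {
  "rows": [
    [[0,0,-0.05,0,0,0],[0,0,-0.12,0,0,0],[0,0,-0.24,0,0,0],[0,0,-0.36,0,0,0],[0,0,-0.48,0,0,0],[0,0,-0.5,0,0,0],[0,0,-0.5,0,0,0],[0,0,-0.5,0,0,0]]
  ]
}}

```text
time_s: 12.52
tcp_pos: [0.5305, 0.2448, 0.1545]
tool_rot: [-2.662, -1.668, 0.004]
ft_force: [-0.1, -0.8, -5.5]
width: 0.27
grasp_force: 59.6
```

```bash
python3 - <<'E'
from h import *
im,c=snap('wrist','w6')
rel([.595,-.0242,.155],down(83.5))
g=cv2.resize(im,(640,480)); cv2.imwrite('pics/t6.png',g[:,:,::-1])
E
```

```text
pos [0.5305 0.2448 0.1545] shift [-0.8556  0.7016 -0.0013] turn [-0.0026  0.0023 -0.4305]
```

View pics/t6.png

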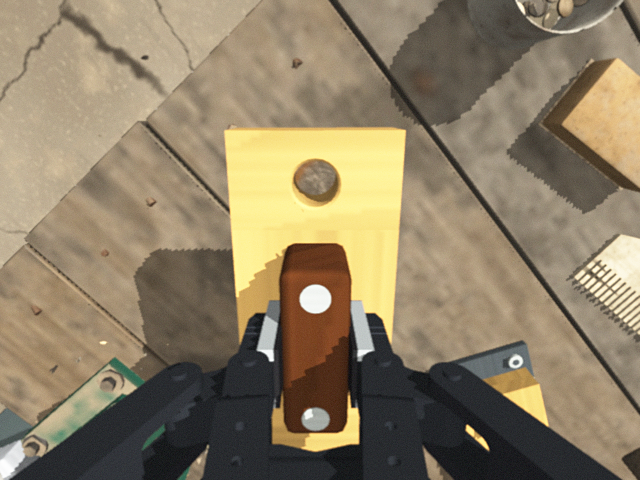

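```bash
python3 - <<'E'
from h import *
im,c=load('w6'); o=manip.observe(); r=R.from_rotvec(o['tool_rot']); t=lambda p:(r.inv().apply(p-o['tcp_pos'])*1000).round(2)
print('hole',t(px2w(c,[[316.5,182]],.148)),'screws',t(px2w(c,[[315.5,298.5],[315.5,420]],.1825)))
# plate edges left/right columns along rows, hole mask
h=cv2.cvtColor(im,cv2.COLOR_RGB2HSV); m=cv2.inRange(h,(14,75,150),(30,255,255))
for y in(140,160,200,220,235):
    xs=np.where(m[y,180:450])[0]+180; print(y,xs.min(),xs.max(),t(px2w(c,[[xs.min(),y],[xs.max(),y]],.148)).tolist())
e=[]
for y in range(165,200,5):
    xs=np.where(m[y,280:350]==0)[0]+280; print(y,xs.min(),xs.max())
xs=np.where(m[140:230,316]==0)[0]+140; print('rows',xs.min(),xs.max())
xs=np.where(m[110:150,316])[0]+110; print('top edge',xs.min())
E
```

```text
hole [[ 5.478e+01 -3.000e-02  6.410e+00]] screws [[ 23.36  -0.38 -28.03]
 [-24.9   -0.3  -27.92]]
140 182 405 [[70.08, -49.17, 6.46], [70.2, 32.22, 6.32]]
160 186 404 [[62.89, -48.45, 6.47], [63.01, 32.38, 6.34]]
200 183 448 [[47.77, -51.16, 6.51], [47.94, 50.3, 6.34]]
220 205 445 [[39.84, -43.42, 6.51], [40.01, 50.0, 6.35]]
235 189 446 [[33.7, -50.27, 6.54], [33.89, 51.04, 6.37]]
165 303 328
170 303 333
175 295 336
180 294 337
185 295 337
190 299 336
195 305 334
rows 164 200
top edge 127
```

Call:
{"method": "send_rows", "body": {
  "rows": [
    [[-0.1,0.08,0,0,0,-0.05],[-0.25,0.2,0,0,0,-0.12],[-0.4,0.33,0,0,0,-0.2],[-0.55,0.45,0,0,0,-0.28],[-0.7,0.57,0,0,0,-0.35],[-0.8,0.66,0,0,0,-0.4],[-0.854,0.701,0,-0.002,0.002,-0.43],[-0.854,0.701,0,-0.002,0.002,-0.43]]
  ]
}}

```text
time_s: 13.58
tcp_pos: [0.5955, -0.0245, 0.1549]
tool_rot: [-2.346, -2.088, -0.001]
ft_force: [-0.4, 0.2, -4.9]
width: 0.267
grasp_force: 59.7
```

Call:
{"method": "send_rows", "body": {
  "rows": [
    [[0,0,0.04,0,0,0],[0,0,0.12,0,0,0],[0,0,0.2,0,0,0],[0,0,0.24,0,0,0],[0,0,0.24,0,0,0],[0,0,0.24,0,0,0],[0,0,0.24,0,0,0]]
  ]
}}

```text
time_s: 14.45
tcp_pos: [0.5969, -0.0232, 0.0969]
tool_rot: [2.343, 2.091, 0.005]
ft_force: [0.1, -0.3, -5.3]
width: 0.268
grasp_force: 59.6
```

```bash
python3 - <<'E'
from h import *
im,c=snap('wrist','w7')
rel([.595,-.0238,.0615],down(83.5))
print(w2px(c,[[.6012,.0304,.052]]))
a=cv2.resize(im[110:250,220:410],(800,590),interpolation=cv2.INTER_CUBIC); cv2.imwrite('pics/t7.png',a[:,:,::-1])
E
```

```text
pos [ 0.5968 -0.0232  0.0969] shift [-0.0033 -0.0074  0.1414] turn [ 0.0041 -0.0018 -0.0005]
[[312.51475815 170.69114092]]
```

View pics/t7.png

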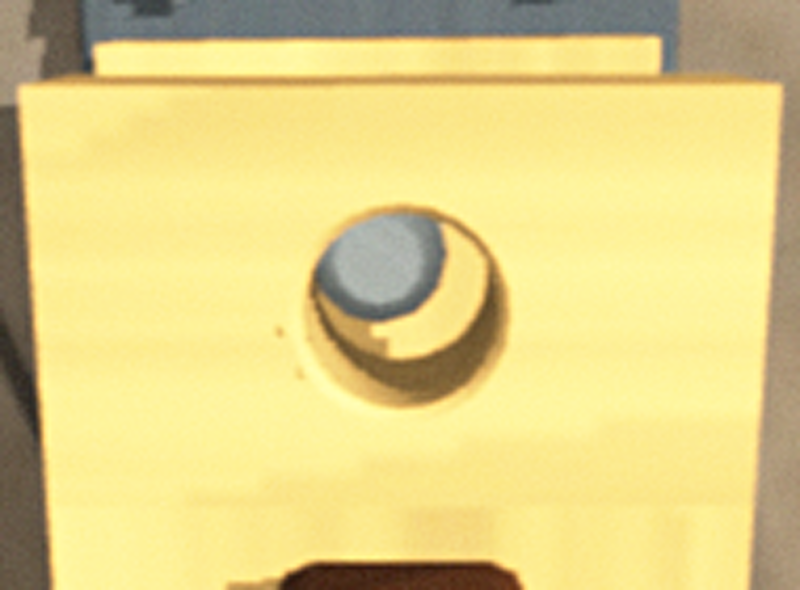

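```bash
cat >> h.py <<'E'
def t2(uv,ztool,c): # pixel -> tool xy (mm) on plane tool z, by the fixed camera mount
    f=np.radians(0); Rc=np.array([[0,1,0],[-.949,0,-.316],[-.316,0,.949]]); o=np.array([.0805,-.00045,-.14207])
    cc=dict(K=c['K'],k1=c['k1'],R=Rc,t=-Rc@o); return (px2w(cc,uv,ztool)*1000).round(2)
E
python3 - <<'E'
from h import *
im,c=load('w7')
print('hole',t2([[316.2,183]],.0065,c),'dowel',t2([[309.8,172.2]],.0449,c), t2([[316.2,182.5]],.0065,load('w6')[1]))
im,_=snap('wrist','w7b'); o=manip.observe(); print(o['tcp_pos'])
s=cv2.cvtColor(im,cv2.COLOR_RGB2HSV); print(s[172,305:316].tolist()); 
sc,cs=snap('scene','s7'); P=w2px(cs,[[.595,-.024,.06]])[0].astype(int); print(P)
cv2.imwrite('pics/t8.png',cv2.resize(sc[P[1]-60:P[1]+60,P[0]-80:P[0]+80],(800,600),interpolation=cv2.INTER_CUBIC)[:,:,::-1])
# block far edge line & plate far edge: rows in several columns
for x in(250,290,340,380): print(x,im[115:132,x].tolist()[::1][:0])
E
```

```text
hole [[ 5.436e+01 -1.000e-02  6.500e+00]] dowel [[52.71 -2.92 44.9 ]] [[ 5.455e+01 -1.000e-02  6.500e+00]]
[ 0.59670764 -0.02327206  0.09674823]
[[60, 11, 182], [47, 13, 181], [56, 10, 183], [55, 9, 180], [64, 10, 180], [49, 11, 179], [51, 10, 183], [53, 11, 181], [75, 6, 179], [48, 7, 180], [66, 14, 185]]
[374 248]
250 []
290 []
340 []
380 []
```

Call:
{"method": "send_rows", "body": {
  "rows": [
    [[-0.006,-0.0115,0.01,0.004,-0.002,0],[-0.006,-0.0115,0.03,0.004,-0.002,0],[-0.006,-0.0115,0.036,0.004,-0.002,0],[-0.006,-0.0115,0.036,0.004,-0.002,0],[-0.006,-0.0115,0.036,0.004,-0.002,0]]
  ]
}}

```text
time_s: 15.22
tcp_pos: [0.5933, -0.0244, 0.0871]
tool_rot: [-2.344, -2.091, 0.002]
ft_force: [0.0, 0.3, -4.3]
width: 0.269
grasp_force: 59.6
```

```bash
python3 - <<'E'
from h import *
im,c=snap('wrist','w8'); o=manip.observe(); print(o['tcp_pos'],o['ft_force'])
s=cv2.cvtColor(im,cv2.COLOR_RGB2HSV)[150:215,285:350]; m=((s[:,:,1]<50)&(s[:,:,2]>160)).astype(np.uint8)
n,l,st,ce=cv2.connectedComponentsWithStats(m); i=1+np.argmax(st[1:,4]); u=ce[i]+[285,150]; print(st[i],u)
z=o['tcp_pos'][2]-.052
print('dowel',t2([u],z,c),'hole',t2([[316.2,183]],.0065,c))
# edge slopes: blue foot->block edge and block->plate
for x in range(245,390,20):
    col=im[95:150,x].astype(int); print(x,(np.where((col[:,0]>col[:,2]+40))[0][:1]+95).tolist(), np.abs(np.diff(col.sum(1))).argsort()[-3:]+95)
E
```

```text
[ 0.5933135  -0.02438784  0.08713038] [ 1.13359141 -0.43809181 -4.71604086]
[ 22  11  22  21 373] [317.12064343 170.5924933 ]
dowel [[54.88  0.48 35.13]] hole [[ 5.436e+01 -1.000e-02  6.500e+00]]
245 [127] [120 129 127]
265 [116] [116  99 105]
285 [116] [116 127 115]
305 [116] [129 127 115]
325 [116] [129 127 115]
345 [115] [127 129 115]
365 [115] [ 97  98 104]
385 [115] [115 129 114]
```

Call:
{"method": "send_rows", "body": {
  "rows": [
    [[0.001,0.001,0.01,0,0,-0.004],[0.001,0.001,0.02,0,0,-0.004],[0.001,0.001,0.03,0,0,-0.004],[0.001,0.001,0.04,0,0,-0.004],[0.001,0.001,0.045,0,0,-0.004],[0.001,0.001,0.05,0,0,-0.004],[0.001,0.001,0.05,0,0,-0.004]]
  ]
}}

```text
time_s: 16.15
tcp_pos: [0.594, -0.0243, 0.0747]
tool_rot: [2.341, 2.095, -0.001]
ft_force: [2.7, 0.2, -4.2]
width: 0.268
grasp_force: 59.7
```

Call:
{"method": "send_rows", "body": {
  "rows": [
    [[0,0,0.01,0,0,0],[0,0,0.02,0,0,0],[0,0,0.03,0,0,0],[0,0,0.04,0,0,0],[0,0,0.046,0,0,0],[0,0,0.05,0,0,0],[0,0,0.05,0,0,0]]
  ]
}}

```text
time_s: 17.02
tcp_pos: [0.5939, -0.0242, 0.0622]
tool_rot: [-2.341, -2.095, 0.001]
ft_force: [5.5, -1.5, -2.0]
width: 0.27
grasp_force: 60.1
```

Call:
{"method": "send_rows", "body": {
  "rows": [
    [[0,0.003,0.003,0,0,0],[0,0.003,0.006,0,0,0],[0,0.003,0.008,0,0,0],[0,0.003,0.008,0,0,0]]
  ]
}}

```text
time_s: 17.52
tcp_pos: [0.594, -0.0243, 0.0619]
tool_rot: [-2.34, -2.095, 0.001]
ft_force: [-2.6, -0.6, 12.9]
width: 0.27
grasp_force: 62.3
```

Call:
{"method": "send_rows", "body": {
  "rows": [
    [[0,-0.001,0.003,0,0,0],[0,-0.001,0.006,0,0,0],[0,-0.001,0.006,0,0,0],[0,-0.001,0.006,0,0,0],[0,-0.001,0.006,0,0,0]]
  ]
}}

```text
time_s: 18.15
tcp_pos: [0.594, -0.0243, 0.0618]
tool_rot: [2.341, 2.095, -0.0]
ft_force: [-5.6, -1.3, 23.8]
width: 0.27
grasp_force: 63.7
```

```bash
python3 - <<'E'
from h import *
im,c=snap('wrist','w9'); o=manip.observe(); print({k:np.round(o[k],3) for k in('tcp_pos','ft_force','ft_torque','grasp_force','joint_vel')})
sc,cs=snap('scene','s9'); P=w2px(cs,[[.595,-.024,.05]])[0].astype(int)
a=cv2.resize(sc[P[1]-50:P[1]+50,P[0]-66:P[0]+67],(400,300),interpolation=cv2.INTER_CUBIC); b=cv2.resize(im[80:320,160:480],(400,300)); cv2.imwrite('pics/t9.png',np.hstack([a,b])[:,:,::-1])
E
```

```text
{'tcp_pos': array([ 0.594, -0.024,  0.062]), 'ft_force': array([-7.083, -0.49 , 24.974]), 'ft_torque': array([-0.088,  1.124,  0.223]), 'grasp_force': np.float64(63.714), 'joint_vel': array([-0.001,  0.001,  0.001, -0.001,  0.001,  0.001])}
```

View pics/t9.png

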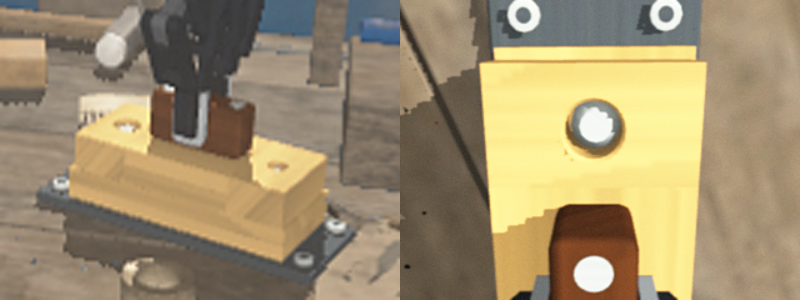

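The halves are closed: the dowel sits centred in its hole at crop (597,125) with no visible gap between the halves. The press is about 25 N and steady.

```bash
python3 -c "
from station import manip
print(manip.job_done())"
```

```text
the job is handed in; nothing more can be done
None
```

The horn ring stands flat in the pocket and the upper half is closed over it, still gripped and pressed down with about 25 N; I handed the job in at about 18 s of the 64 s allowed, and the hand-in gave no verdict.

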